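# Find the rocking pot lid and press it home

## Task

One of the four identical lids on the paint pots in the foam block is not fully home. Press near the edge of the lids with a fingertip until you find the one that rocks, then push that lid fully home by its middle. Finish with the fingertip still pressing on that lid and touching no other; lift nothing, and leave the sprayer, jar, palette and brush alone.

Things in the scene. Friction and masses are not known exactly. Their poses are not given: they have to be found in the camera images.
- foam: pale blue foam block, 130 x 460 x 45 mm (x, y, z), fixed; origin at the centre of its underside. Four identical white pots (77 mm across) are pressed into it in a row along its y, about 105 mm apart give or take 10 mm and up to 12 mm off the centre line, at different depths: lid tops lie about 76 to 84 mm above the table, so height does not tell which lid is loose
- lid_a: round flat grey plastic slip-over lid, 84 mm across, on one of the pots; skirt 14 mm deep; origin: centre of its top face, z up. A lid that is home is rigid wherever pressed. The one not home (any of the four) sits 6 mm proud on its snap: under 1 N near its edge, 32 mm from its centre, rocks it by about 0.19 rad (the edge there sinks 5 mm, then stops firmly); let go, it falls back level
- lid_b: another lid, the same as lid_a. Whichever of the four rocks is seated by 10 to 15 N on its middle (within about 6 mm of the centre): it goes 6 mm down, stays there and no longer rocks
- lid_c: another lid, the same as lid_a
- lid_d: another lid, the same as lid_a
- sprayer: a clear trigger spray bottle with a black head, 56 mm across, 170 mm tall, standing on the table at the right of the foam block; origin at the centre of its underside; leave it alone
- jar: a closed amber glass jar, 64 mm across, 100 mm tall, standing at the left of the foam block; origin at the centre of its underside; leave it alone
- palette: a white ceramic paint palette, a disc 100 mm across and 12 mm thick, lying at the left of the foam block; origin at the centre of its underside; leave it alone
- paintbrush: a brush about 190 mm long lying across, just beyond the foam block; leave it alone

How it is judged:
By the outcome, as a careful person would: the job done as asked, in the order asked, and still so for the second after the job is handed in, while the arm keeps its last pose, push and grip.
It also fails if it takes over 48 s, if anything falls off the work surface, if the arm or the gripper's body presses on something with over 40 N, if the wrist force passes 120 N, or if a joint passes its speed limit or range.

## Robot

A 6-joint arm with a two-finger parallel gripper is mounted at the origin on the work surface. World frame = base frame: x ahead of the robot, y to its left, z up, the work surface at z = 0. Lengths are in m, angles in rad, forces in N, time in s.
With the tool pointing down it reaches from about 0.325 to 0.85 m from the base axis. Payload 4.4 kg.
Tool frame: the origin (TCP) lies at the very end of the fingers, on their centre line; the grasp point (between the pads) lies 19 mm behind it; z points along the fingers, y is the direction in which the jaws open and shut (so a half turn about z gives the same grasp; the last joint's range is limited). The gripper opens to 94 mm and grips with 3 to 60 N. Pads are 16 mm wide; open, the fingers measure 119 mm over their backs; the gripper's body (75 mm by 177 mm) begins 78 mm behind the grasp point.
Start: joints at [-1.49, 0.207, 1.542, -0, 1.393, -0.15], TCP at [0.132, -0.56, 0.205] pointing down, gripper open.
Joint ranges: [-2.73, 2.73], [-0.86, 2.22], [0.23, 2.46], [-1.11, 4.25], [0.08, 2.63], [-2.82, 2.82]. Speed limits (rad/s): [2.79, 2.79, 3.14, 3.14, 3.14, 3.14].

## Interface

Orientations are given as a unit quaternion [x, y, z, w].
In Python, from workcell import ctrl, cams, ticket, models gives the robot as it stands.
- The arm moves only by the tool play_rows, never from a script. Its argument "deltas" is a list that holds one entry, the list of rows, each a list of 5 numbers: the shift along the tool's x, y, z as a fraction of full scale, then the turn about the tool's z as a fraction of full scale, then the opening, from 0 (shut) to 1 (fully open). A call has 1 to 10 rows; each row shifts and turns the commanded pose from where the row before left it, along the tool's axes as they then stand; what a row does not reach is not made up. Full scale, the value 1, is 0.02 m for a shift and 5 degrees for a turn. A row lasts 1/12 s, in which the tool goes at most 41.7 mm and 7.16 degrees, less where a joint would pass 70% of its speed; a pose out of reach is approached as far as the arm can. A call with a number of a shift or a turn outside -1 to 1 is refused whole. A call with a gripper value outside its range is refused whole. The fingers move at their own pace and stop on an object; "squeeze" is the grip in N (left out, the last holds). Time passes only in rows, so rows that do not move let the fingers close. It gives the time, the measured TCP pose, the force and the opening at its end, in the units of the state.
- ctrl.state(): the state, without advancing time (a new reading comes with each control period).
- cams.camera(name): name is "scene" or "top" or "wrist"; returns (picture, depth): 420x560x3 uint8, red, green, blue; 420x560 float32, m along the optical axis (not along the pixel's ray), 0 where there is no reading.
- cams.calibration(name): a dict with "fx", "fy", "cx", "cy" (pixels), "origin" and "orientation" of the camera in the world. Camera axes: x right, y down, z forward; pixel columns grow to the right and rows downward; lengths in m; the calibration is good to about 2 mm. The wrist camera is an equidistant fisheye: a pixel r from the principal point sees the ray r / f radians off the axis. A picture is of the moment at which its call begins: read the wrist's pose just before it. calibration takes no time and is no camera call; for the wrist camera it gives the pose at the moment of the call.
- ticket.sign_off(): hands the job in, once; it reports no verdict.
Trained networks look in the newest picture that a camera, given by its name, has taken for a name from the list of things; names that differ only in an ending like _2 or _b are one class to them, and where a whole thing is asked for, a point or a joint stands for the part that bears it (a point fixed in the world has none). Each returns a list of dicts, best first, with "conf" (0 to 1); they miss things now and then, are a little off and sometimes report something else, mostly with a low value. They report only what shows in the picture. A call takes as long as a camera call.
- models.search_frame(query, camera): "xyz" ([x, y, z] in m, in world coordinates, good to about 4 mm: the middle of the surface that is visible of it).
- models.cut_out(query, camera): "mask" (420x560 bool, what is visible of it).
The state is a dict: "t": time; "joint_positions": joint angles; "dq": joint speeds; "tau": joint torques, N m; "eef_pos": TCP position; "ee_rot": TCP orientation; "wrist_force": force on the tool from outside, world axes, zero at the start; "torque": the same for the moment, N m; "width": opening from 0.0 (shut) to 1.0 (fully open).
Only numpy, scipy, OpenCV 4.12 (cv2) and the standard library are available. Lean on these libraries where they do the work, as an engineer would, in place of code of your own. Each camera call takes 0.05 s, during which the arm holds its last target.

## Working session

There is one attempt and no reset: what is moved stays moved. The work goes in short steps, Python scripts to look and compute and a tool call to move; the robot and the scene stay as the last step left them, time stands still between calls to the robot, and variables do not carry over. Pictures are saved under pics/ and viewed, and the job is handed in when it is done.

Besides the shell and the picture viewer there is one more tool, called after "Call:" in YAML: its name, and indented under it one key for each argument. play_rows: Moves the arm, as the interface text tells. Shift numbers are shares of 0.02 m and turn numbers shares of 5 degrees, none past 1 either way. Its arguments: {"type":"object","properties":{"deltas":{"type":"array","items":{"type":"array","items":{"type":"array","items":{"type":"number"}}}},"squeeze":{"type":"number"}},"required":["deltas"]}

```bash
mkdir -p pics
python3 - <<'E'
from workcell import ctrl,cams,models
import cv2,numpy as np
s=ctrl.state();print({k:np.round(v,3) for k,v in s.items()})
for n in ["top","scene"]:
    p,d=cams.camera(n);cv2.imwrite(f"pics/{n}0.png",p[:,:,::-1]);np.save(f"pics/{n}0.npy",d)
    print(n,cams.calibration(n))
    for r in models.search_frame("lid_a",n):print(r)
E
```

```text
{'t': np.float64(0.0), 'joint_positions': array([-1.49 ,  0.207,  1.543, -0.   ,  1.393, -0.15 ]), 'dq': array([ 0.001,  0.001,  0.   ,  0.   , -0.   , -0.   ]), 'tau': array([ 1.0000e-03, -3.7088e+01, -2.8142e+01,  7.0000e-02,  3.6000e-02,
       -0.0000e+00]), 'eef_pos': array([ 0.131, -0.559,  0.204]), 'ee_rot': array([ 0.993,  0.115,  0.   , -0.001]), 'wrist_force': array([-0.276, -0.357,  0.043]), 'torque': array([-0.033,  0.003,  0.009]), 'width': np.float64(0.998)}
top {'fx': 476.4616765633806, 'fy': 476.4616765633806, 'cx': 282.56670403989784, 'cy': 203.4334130224423, 'origin': array([ 0.4271368 , -0.02597159,  1.41560219]), 'orientation': array([-0.6980193 ,  0.71444892, -0.0329292 ,  0.03531934])}
{'xyz': [0.5018, 0.1235, 0.0789], 'conf': 0.82}
{'xyz': [0.5163, 0.0285, 0.0807], 'conf': 0.79}
{'xyz': [0.5323, -0.1796, 0.0834], 'conf': 0.7}
{'xyz': [0.5401, -0.074, 0.0776], 'conf': 0.61}
scene {'fx': 410.49345677314693, 'fy': 410.49345677314693, 'cx': 283.33753188041544, 'cy': 209.1367946203467, 'origin': array([1.15224066, 0.30379237, 1.12056229]), 'orientation': array([ 0.48731213,  0.82729295, -0.23983121, -0.14350702])}
{'xyz': [0.5201, 0.0311, 0.0785], 'conf': 0.95}
{'xyz': [0.5363, -0.1773, 0.0807], 'conf': 0.61}
{'xyz': [0.5062, 0.1306, 0.0755], 'conf': 0.58}
```

View pics/top0.png

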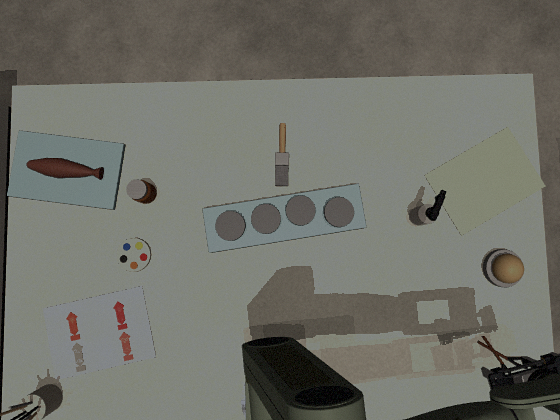

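View pics/scene0.png

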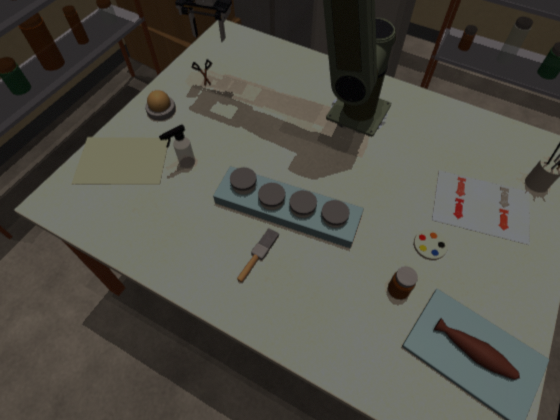

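```bash
cat > h.py <<'E'
import numpy as np,cv2
from scipy.spatial.transform import Rotation as R
def cloud(d,c):
    v,u=np.mgrid[:420,:560]
    P=np.stack([(u-c['cx'])/c['fx']*d,(v-c['cy'])/c['fy']*d,d],-1)
    return P@R.from_quat(c['orientation']).as_matrix().T+c['origin']
E
python3 - <<'E'
from h import *
from workcell import cams,models
for n in ["top","scene"]:
    d=np.load(f"pics/{n}0.npy");P=cloud(d,cams.calibration(n));cams.camera(n)
    print(n)
    for r in models.cut_out("lid_a",n):
        m=r['mask']&(d>0);q=P[m];z=np.median(q[:,2]);g=q[abs(q[:,2]-z)<.006]
        (c,rad)=cv2.minEnclosingCircle(g[:,:2].astype(np.float32))
        print(round(r['conf'],2),m.sum(),'med z',z.round(4),'mean',g.mean(0).round(4),'circ',np.round(c,4),round(rad,4),'mid',((g.min(0)+g.max(0))/2).round(4))
E
```

```text
top
0.78 705 med z 0.0822 mean [ 0.5301 -0.1799  0.0823] circ [ 0.5299 -0.1801] 0.0418 mid [ 0.53   -0.1794  0.0822]
0.76 683 med z 0.0804 mean [ 0.5363 -0.0715  0.0805] circ [ 0.537  -0.0715] 0.0419 mid [ 0.537  -0.0715  0.0804]
0.73 712 med z 0.0797 mean [0.5156 0.0263 0.0799] circ [0.5158 0.0264] 0.042 mid [0.5155 0.026  0.0797]
0.72 730 med z 0.0768 mean [0.4984 0.1269 0.0769] circ [0.4983 0.1272] 0.0422 mid [0.4984 0.1278 0.0768]
scene
0.9 564 med z 0.0796 mean [0.5196 0.0266 0.0798] circ [0.5175 0.0257] 0.0438 mid [0.5182 0.0257 0.0793]
0.72 485 med z 0.0824 mean [ 0.5343 -0.1787  0.0825] circ [ 0.532  -0.1801] 0.0428 mid [ 0.5315 -0.1794  0.0823]
0.59 557 med z 0.0768 mean [0.5025 0.1268 0.0769] circ [0.5005 0.1262] 0.0431 mid [0.5014 0.1263 0.0767]
0.56 508 med z 0.0803 mean [ 0.541  -0.072   0.0804] circ [ 0.5392 -0.0736] 0.0437 mid [ 0.5394 -0.0726  0.0804]
```

The four lid centres from the two cameras agree to about 2 mm, at heights of 77–82 mm. I'll move towards the near edge of the rightmost lid, with the fingers closing on the way.

Call:
play_rows:
  deltas:
    - [[0.92,-0.59,0,0,0],[0.92,-0.59,0,0,0],[0.92,-0.59,0,0,0],[0.92,-0.59,0,0,0],[0.92,-0.59,0,0,0],[0.92,-0.59,0,0,0],[0.92,-0.59,0,0,0],[0.92,-0.59,0,0,0],[0.92,-0.59,0,0,0],[0.92,-0.59,0,0,0]]
  squeeze: 10

```text
t: 1.23
eef_pos: [0.2843, -0.402, 0.2056]
ee_rot: [0.993, 0.115, 0.0, 0.0]
wrist_force: [0.8, -0.7, 0.3]
width: 0.328
```

Call:
play_rows:
  deltas:
    - [[0.92,-0.59,0,0,0],[0.92,-0.59,0,0,0],[0.92,-0.59,0,0,0],[0.92,-0.59,0,0,0],[0.92,-0.59,0,0,0],[0.92,-0.59,0,0,0],[0.92,-0.59,0,0,0],[0.92,-0.59,0,0,0],[0.92,-0.59,0,0,0],[0.92,-0.59,0,0,0]]

```text
t: 2.07
eef_pos: [0.4365, -0.245, 0.2056]
ee_rot: [0.993, 0.115, 0.0, 0.0]
wrist_force: [0.1, -0.9, 1.1]
width: 0.003
```

Call:
play_rows:
  deltas:
    - [[0.77,-0.48,0.5,0,0],[0.77,-0.48,0.6,0,0],[0.77,-0.48,0.8,0,0],[0.77,-0.48,0.8,0,0],[0.77,-0.48,0.8,0,0],[0,0,0.8,0,0],[0,0,0.8,0,0],[0,0,0.4,0,0],[0,0,0,0,0],[0,0,0,0,0]]

```text
t: 2.9
eef_pos: [0.4996, -0.1816, 0.0954]
ee_rot: [0.993, 0.115, -0.0, -0.0]
wrist_force: [0.3, -1.0, -0.1]
width: 0.005
```

Call:
play_rows:
  deltas:
    - [[0,0,0.25,0,0],[0,0,0.2,0,0],[0,0,0.1,0,0],[0,0,0.05,0,0],[0,0,0,0,0],[0,0,0,0,0]]

```text
t: 3.4
eef_pos: [0.4999, -0.1816, 0.0837]
ee_rot: [0.993, 0.115, 0.0, 0.0]
wrist_force: [0.0, -0.3, 0.3]
width: 0.007
```

Call:
play_rows:
  deltas:
    - [[0,0,0.03,0,0],[0,0,0.03,0,0],[0,0,0,0,0]]

```text
t: 3.65
eef_pos: [0.5, -0.1817, 0.0835]
ee_rot: [0.993, 0.115, 0.0, 0.0]
wrist_force: [-1.0, 0.8, 7.0]
width: 0.005
```

The first lid is rigid: 7 N with about 0.2 mm of motion. On to the second.

Call:
play_rows:
  deltas:
    - [[0,0,-0.7,0,0],[0.26,-0.87,0,0,0],[0.26,-0.87,0,0,0],[0.26,-0.87,0,0,0],[0.27,-0.88,0,0,0],[0.27,-0.88,0,0,0],[0.27,-0.88,0,0,0],[0,0,0.3,0,0],[0,0,0.2,0,0],[0,0,0,0,0]]

```text
t: 4.48
eef_pos: [0.5057, -0.0722, 0.085]
ee_rot: [0.993, 0.115, -0.001, -0.0]
wrist_force: [0.0, -0.1, 0.1]
width: 0.005
```

Call:
play_rows:
  deltas:
    - [[0,0,0.05,0,0],[0,0,0.05,0,0],[0,0,0.03,0,0],[0,0,0,0,0],[0,0,0,0,0]]

```text
t: 4.9
eef_pos: [0.5067, -0.0724, 0.0837]
ee_rot: [0.993, 0.115, 0.0, 0.0]
wrist_force: [0.4, -0.3, 0.3]
width: 0.008
```

Call:
play_rows:
  deltas:
    - [[0,0,0.05,0,0],[0,0,0.05,0,0],[0,0,0,0,0]]

```text
t: 5.15
eef_pos: [0.5065, -0.072, 0.0815]
ee_rot: [0.993, 0.115, -0.0, -0.0]
wrist_force: [-0.6, 0.7, -0.5]
width: 0.004
```

Call:
play_rows:
  deltas:
    - [[0,0,0.05,0,0],[0,0,0,0,0],[0,0,0,0,0]]

```text
t: 5.4
eef_pos: [0.5067, -0.072, 0.0806]
ee_rot: [0.993, 0.115, -0.0, 0.0]
wrist_force: [-0.4, 0.3, -0.4]
width: 0.005
```

Call:
play_rows:
  deltas:
    - [[0,0,0.05,0,0],[0,0,0,0,0],[0,0,0,0,0]]

```text
t: 5.65
eef_pos: [0.5067, -0.072, 0.0796]
ee_rot: [0.993, 0.115, -0.0, -0.0]
wrist_force: [0.2, -1.0, 0.7]
width: 0.005
```

Call:
play_rows:
  deltas:
    - [[0,0,0.05,0,0],[0,0,0,0,0],[0,0,0,0,0]]

```text
t: 5.9
eef_pos: [0.5066, -0.072, 0.0786]
ee_rot: [0.993, 0.115, -0.0, -0.0]
wrist_force: [-0.9, -0.4, 0.3]
width: 0.007
```

Call:
play_rows:
  deltas:
    - [[0,0,0.05,0,0],[0,0,0.05,0,0],[0,0,0,0,0]]

```text
t: 6.15
eef_pos: [0.5069, -0.072, 0.0776]
ee_rot: [0.993, 0.115, 0.0, 0.0]
wrist_force: [-2.5, 1.2, 6.4]
width: 0.006
```

Run:
```python
from h import *
from workcell import cams,ctrl
for n in ["top","scene","wrist"]:
    p,d=cams.camera(n);cv2.imwrite(f"pics/{n}1.png",p[:,:,::-1])
    if n=="wrist":continue
    P=cloud(d,cams.calibration(n))
    for c in [(.531,-.18),(.538,-.072),(.5165,.026),(.4995,.127)]:
        m=(np.hypot(P[...,0]-c[0],P[...,1]-c[1])<.036)&(abs(P[...,2]-.08)<.015)&(d>0)
        if m.sum()<60: print(n,c,m.sum());continue
        q=P[m]-[c[0],c[1],0];A=np.c_[q[:,:2],np.ones(len(q))]
        k=np.linalg.lstsq(A,q[:,2],rcond=None)[0]
        r=abs(A@k-q[:,2])<.004;k=np.linalg.lstsq(A[r],q[r,2],rcond=None)[0]
        print(n,c,m.sum(),k.round(4))
print(ctrl.state()['wrist_force'])
```

```text
top (0.531, -0.18) 303 [0.0006 0.0085 0.0828]
top (0.538, -0.072) 0
top (0.5165, 0.026) 323 [-0.0145  0.0207  0.0796]
top (0.4995, 0.127) 508 [ 0.0046 -0.0109  0.0769]
scene (0.531, -0.18) 326 [0.0024 0.0007 0.083 ]
scene (0.538, -0.072) 314 [ 0.1683 -0.0069  0.0814]
scene (0.5165, 0.026) 365 [ 0.0054 -0.0015  0.0801]
scene (0.4995, 0.127) 384 [ 0.011  -0.0068  0.0768]
[-3.22715748  0.74743556  6.96829656]
```

Lid 2 rocks: it sank about 4–5 mm with no force and then stopped firmly, and the scene camera shows it tilted 0.17 rad. I'll lift off, let it level out, and centre over it.

Call:
play_rows:
  deltas:
    - [[0,0,-0.5,0,0],[0,0,-0.5,0,0],[0,0,0,0,0],[0.5,0.12,0,0,0],[0.5,0.12,0,0,0],[0.5,0.12,0,0,0],[0,0,0,0,0],[0,0,0,0,0]]

```text
t: 6.97
eef_pos: [0.5381, -0.0721, 0.0961]
ee_rot: [0.993, 0.115, -0.0, -0.0]
wrist_force: [-0.8, 0.2, -0.5]
width: 0.007
```

Run:
```python
from h import *
from workcell import cams,ctrl
for n in ["scene"]:
    p,d=cams.camera(n);cv2.imwrite(f"pics/{n}2.png",cv2.resize(p[120:280,180:400,::-1],None,fx=3.5,fy=3.5))
    P=cloud(d,cams.calibration(n))
    for c in [(.538,-.072),(.5165,.026)]:
        m=(np.hypot(P[...,0]-c[0],P[...,1]-c[1])<.036)&(abs(P[...,2]-.08)<.006)&(d>0)
        q=P[m]-[c[0],c[1],0];A=np.c_[q[:,:2],np.ones(len(q))]
        k=np.linalg.lstsq(A,q[:,2],rcond=None)[0]
        print(n,c,m.sum(),k.round(4))
s=ctrl.state();print(s['eef_pos'],s['wrist_force'])
```

```text
scene (0.538, -0.072) 271 [ 0.0076 -0.0083  0.0805]
scene (0.5165, 0.026) 366 [-0.0017 -0.0014  0.0802]
[ 0.53747634 -0.07201628  0.09601063] [ 0.49496711 -0.03234001 -0.48176234]
```

View pics/scene2.png

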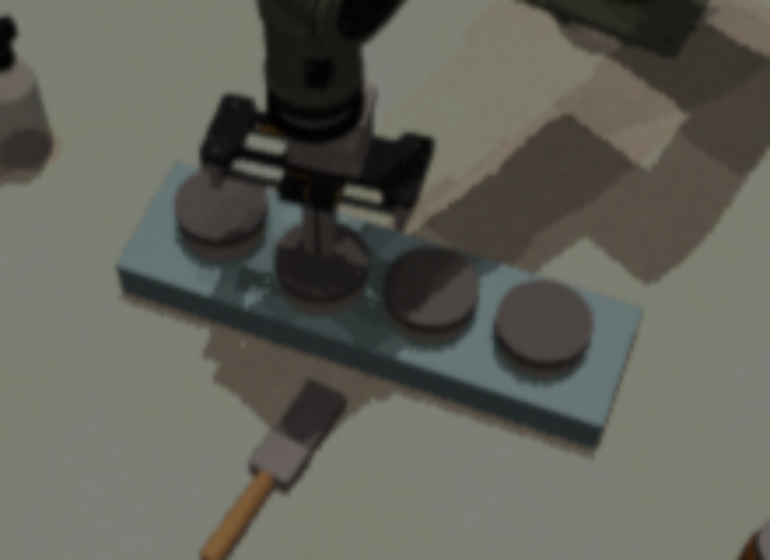

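The lid is level again (z 0.0805) and the closed fingertip is over its middle (picture centre about 320,260). Pressing down now.

Call:
play_rows:
  deltas:
    - [[0,0,0.3,0,0],[0,0,0.3,0,0],[0,0,0.1,0,0],[0,0,0.05,0,0],[0,0,0.05,0,0],[0,0,0,0,0]]

```text
t: 7.52
eef_pos: [0.5366, -0.072, 0.0809]
ee_rot: [0.993, 0.115, -0.001, -0.0]
wrist_force: [-2.2, -0.4, 2.7]
width: 0.004
```

Call:
play_rows:
  deltas:
    - [[0,0,0.05,0,0],[0,0,0.04,0,0],[0,0,0,0,0]]

```text
t: 7.77
eef_pos: [0.5368, -0.072, 0.0795]
ee_rot: [0.993, 0.115, -0.001, -0.0]
wrist_force: [-4.1, 0.6, 6.5]
width: 0.008
```

Call:
play_rows:
  deltas:
    - [[0,0,0.05,0,0],[0,0,0.05,0,0],[0,0,0,0,0]]

```text
t: 8.02
eef_pos: [0.5367, -0.072, 0.0775]
ee_rot: [0.993, 0.115, -0.001, -0.0]
wrist_force: [-3.8, 0.8, 7.2]
width: 0.004
```

```bash
cat > chk.py <<'E'
from h import *
from workcell import cams,ctrl
import sys
p,d=cams.camera("scene");cv2.imwrite(f"pics/{sys.argv[1]}.png",cv2.resize(p[160:240,220:330,::-1],None,fx=7,fy=7,interpolation=cv2.INTER_CUBIC))
P=cloud(d,cams.calibration("scene"))
for c in [(.531,-.18),(.538,-.072),(.5165,.026)]:
    m=(np.hypot(P[...,0]-c[0],P[...,1]-c[1])<.038)&(P[...,2]<.09)&(P[...,2]>.06)&(d>0)
    q=P[m]-[c[0],c[1],0];A=np.c_[q[:,:2],np.ones(len(q))]
    r=np.ones(len(q),bool)
    for _ in range(6):
        k=np.linalg.lstsq(A[r],q[r,2],rcond=None)[0];r=abs(A@k-q[:,2])<.003
    print(c,r.sum(),len(r),k.round(4))
s=ctrl.state();print(s['eef_pos'],s['wrist_force'],s['torque'])
E
python3 chk.py s3
```

```text
(0.531, -0.18) 243 289 [ 0.008  -0.0054  0.0826]
(0.538, -0.072) 257 307 [-0.0094  0.0129  0.0768]
(0.5165, 0.026) 344 410 [ 0.0064 -0.0046  0.0801]
[ 0.53679145 -0.07199754  0.07753126] [-4.37829854  1.29544297  7.57661672] [0.15854983 0.75847264 0.02154906]
```

View pics/s3.png

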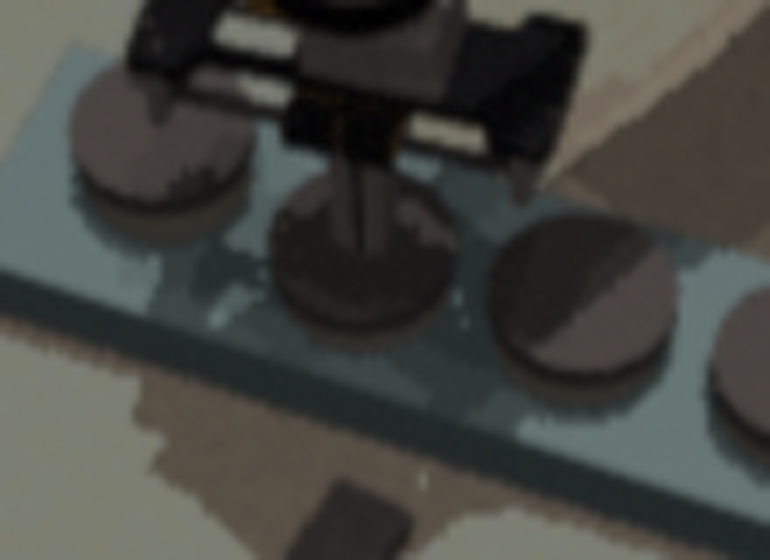

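The lid is level (slope under 0.02) and going down straight, so I'll keep pressing.

Call:
play_rows:
  deltas:
    - [[0,0,0.05,0,0],[0,0,0.05,0,0],[0,0,0,0,0]]

```text
t: 8.32
eef_pos: [0.5367, -0.0719, 0.0755]
ee_rot: [0.993, 0.115, -0.001, -0.0]
wrist_force: [-4.1, 1.2, 6.7]
width: 0.002
```

Call:
play_rows:
  deltas:
    - [[0,0,0.05,0,0],[0,0,0.05,0,0],[0,0,0,0,0]]

```text
t: 8.57
eef_pos: [0.5368, -0.0719, 0.0751]
ee_rot: [0.993, 0.115, -0.001, -0.0]
wrist_force: [-7.9, 1.8, 15.5]
width: 0.003
```

Call:
play_rows:
  deltas:
    - [[0,0,0.05,0,0],[-0.03,0,0,0,0],[0,0,0,0,0]]

```text
t: 8.82
eef_pos: [0.5368, -0.072, 0.0751]
ee_rot: [0.993, 0.115, -0.0, -0.0]
wrist_force: [-8.2, 3.1, 20.7]
width: 0.004
```

```bash
python3 chk.py s4
```

```text
(0.531, -0.18) 233 279 [-0.0163 -0.0052  0.0827]
(0.538, -0.072) 226 297 [0.019  0.0114 0.0745]
(0.5165, 0.026) 348 413 [-0.0129 -0.0038  0.0804]
[ 0.53681272 -0.07196096  0.07511044] [-8.04418967  2.92343943 19.94620212] [ 0.54200245  1.70621014 -0.0824942 ]
```

It's down 6 mm and holds 20 N without moving. To confirm, I'll release, check that it stays down, press the edge again, then return to the middle.

Call:
play_rows:
  deltas:
    - [[0,0,-0.6,0,0],[0,0,-0.1,0,0],[-0.5,-0.12,0,0,0],[-0.5,-0.12,0,0,0],[-0.5,-0.12,0,0,0],[0,0,0,0,0],[0,0,0,0,0]]

```text
t: 9.45
eef_pos: [0.5057, -0.0721, 0.0856]
ee_rot: [0.993, 0.115, 0.0, -0.0]
wrist_force: [-1.0, 0.2, 0.0]
width: 0.003
```

```bash
python3 chk.py s5
```

```text
(0.531, -0.18) 304 371 [0.0086 0.0124 0.0825]
(0.538, -0.072) 320 379 [-0.0055 -0.004   0.0745]
(0.5165, 0.026) 346 406 [0.0053 0.0178 0.0799]
[ 0.50632593 -0.07225621  0.08578211] [0.412298   0.07286982 0.05262925] [-0.02702436 -0.00123465 -0.02364367]
```

Released, it stays down (0.0745) and level. Edge test next:

Call:
play_rows:
  deltas:
    - [[0,0,0.3,0,0],[0,0,0.15,0,0],[0,0,0.05,0,0],[0,0,0.05,0,0],[0,0,0.05,0,0],[0,0,0,0,0],[0,0,0,0,0]]

```text
t: 10.08
eef_pos: [0.5061, -0.0721, 0.0752]
ee_rot: [0.993, 0.115, -0.001, -0.0]
wrist_force: [-4.5, 0.8, 10.7]
width: 0.006
```

The edge is rigid at the same height with 10.7 N, so it no longer rocks. Back to the middle for the final press.

Call:
play_rows:
  deltas:
    - [[0,0,-0.6,0,0],[0.53,0.13,0,0,0],[0.53,0.13,0,0,0],[0.53,0.13,0,0,0],[0,0,0.3,0,0],[0,0,0.2,0,0],[0,0,0.05,0,0],[0,0,0.07,0,0],[0,0,0,0,0],[0,0,0,0,0]]

```text
t: 10.92
eef_pos: [0.5391, -0.0724, 0.0752]
ee_rot: [0.993, 0.115, 0.0, 0.0]
wrist_force: [-2.6, 0.8, 11.2]
width: 0.005
```

```bash
python3 chk.py s6
```

```text
(0.531, -0.18) 221 263 [-0.0187 -0.0018  0.0829]
(0.538, -0.072) 247 301 [ 0.018  -0.0026  0.0743]
(0.5165, 0.026) 353 408 [-0.0108 -0.0041  0.0803]
[ 0.53904922 -0.07245043  0.07517721] [-2.97907975  1.93693934 12.41485902] [0.22072142 0.47629964 0.02780256]
```

View pics/s6.png

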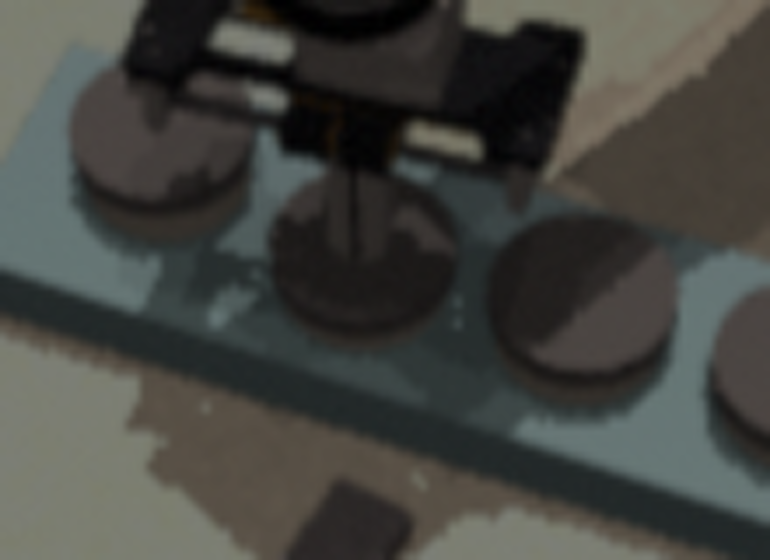

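The fingertip rests on the middle of the seated lid (about 355,255) and touches nothing else.

```bash
python3 -c "
from workcell import ticket
print(ticket.sign_off())"
```

```text
the job is handed in; nothing more can be done
None
```

The loose lid was the second from the right, at about x 0.538, y −0.072. It is now fully home, and I handed the job in at about 11 s with the fingertip still pressing on its middle at about 12 N.

- **Finding it:** I pressed the rightmost lid near its edge first, and it was rigid at 7 N. The second sank 4–5 mm under no measurable force and then stopped firmly. The scene camera showed it tilted 0.17 rad. I did not press the other two lids.
- **Seating it:** I let it fall back level, then pressed its middle up to about 20 N. It went straight down 6 mm, from z 0.081 to 0.075.
- **Checking it:** With the finger lifted, the lid stayed down and level. Pressed near the edge again, it was rigid at 10.7 N. The last picture shows the fingertip on that lid only.
- **Readings that differed from expectation:** The lid slid down at a steady measured force of about 7 N, with the force reaching 15–20 N only at the bottom. That is below the 10–15 N given for seating it, though the readings were taken between moves. A sideways force of up to 8 N also showed on the fingertip while pressing; it was 3 N at the end.

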